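Lock the lettering artist's paint case

TASK

The split-lid paint case on the stall table is shut but not locked. With closed fingertips push the brass posts of the red disc round until the disc's slot lines up with the steel bolt, and then push the bolt's yellow tab gently until the bolt has gone through the slot and is fully home in the keeper on the other side. Grip and lift nothing, leave the pots and other things on the lid and table where they stand, and finish clear of everything.

Things in the scene. Friction and masses are not known exactly. Their poses are not given: they have to be found in the camera images.
- case: Wooden paint case, 240 x 360 x 60 mm (x, y, z), fixed; origin at the centre of its underside; its place and yaw vary. The lock is on the lid (60 mm above the table, as are all heights here), on the case's line x = 0; the bolt slides towards the case's +y. Black guide rails flank the bolt at y -168 to -42 mm (x within 16 mm, tops at 77 mm). Only these lock parts rise above the lid.
- keeper (a point): Middle of the steel keeper that receives the bolt, on the case at x = 0, y = +60 mm: 32 mm wide, 22 mm long, top 83 mm above the table.
- disc (a joint): Angle of the red slotted disc about the upright axis at the case's x = y = 0, rad, anticlockwise from above. The slot, right across the disc, lines up with the bolt at 0 and at pi (3.14); either will do. Range -0.35 to 3.49; starts between 0.6 and 2.54; stays where left (friction 0.04 N m, about 1.5 N at a post). A misaligned disc blocks the bolt.
- disc_mid (a point): Centre of the red disc's top face, on its axis, 79 mm above the table. Disc 72 mm in diameter, slot 20 mm wide. Its axes turn with the disc: y along the slot, x from post_b to post_a. The bolt is 12 mm wide with a round nose: it enters with the slot 0.1 rad off and straightens an error up to 0.17 itself.
- post_a (a point): Top centre (104 mm above the table) of one of the two upright brass posts on the disc, 12 mm in diameter and 25 mm tall, 26 mm from the axis on the disc's +x side (so 90 degrees from the slot). At joint value q it lies at angle q from the case's x axis.
- post_b (a point): Top centre of the other brass post, alike, on the disc's -x side.
- bolt (a joint): Travel of the steel bolt along the case's +y, m: 0 fully back (start), 0.100 fully home, where the tab meets two small rubber buffers that give about 1 mm for each 2 N, up to 12 mm. About 2 N of friction; stays where it is left.
- bolt_tab (a point): Top centre of the yellow tab that stands up at the bolt's rear end: 32 mm wide across the bolt, 12 mm thick along it, from 80 to 106 mm above the table. It lies on the case's x = 0, at the case's y = -151 mm when back and -51 mm when home. Push its rear face (case -y side).
- bolt_nose (a point): Tip of the bolt's round nose, 110 mm ahead of the tab's middle; at y = -41 mm when back, just short of the disc's rim.
- yellow_pot: Full paint pot standing on the lid, 48 mm across, 36 mm tall; loose, leave it alone. Origin at the centre of its underside.
- ink_pad: Black ink pad lying on the lid, 46 x 75 x 18 mm; loose, leave it alone. Origin at the centre of its underside.
- tape_roll: Blue roll of tape lying on the lid, 48 mm across, 18 mm high; loose, leave it alone. Origin at the centre of its underside.
- ramekin: White ceramic water cup on the table, 72 mm across, 50 mm tall; leave it alone. Origin under its centre.
- blue_tin: Black tin of blue paint on the table, 84 mm across, 30 mm tall; leave it alone. Origin under its centre.
- green_tin: Black tin of green paint on the table, 76 mm across, 30 mm tall; leave it alone. Origin under its centre.
- flat_brush: Brush lying on the table, 200 mm long; leave it alone. Origin under its middle.
- ink_bottle: Amber ink bottle on the table, 48 mm across, 110 mm tall; leave it alone. Origin under its centre.

How it is judged:
On the way, in this order (a step that is already met when the one before it is completed fails the run):
1. the disc is turned until its slot lines up with the bolt (within 0.17 rad), with the bolt still back (within 8 mm) ((value of joint disc between -0.17 and 0.17 rad or value of joint disc between 2.9716 and 3.3116 rad) and value of joint bolt below 0.008 m), for 0.2 s.
2. the bolt is pushed through the slot and home ((value of joint disc between -0.17 and 0.17 rad or value of joint disc between 2.9716 and 3.3116 rad) and value of joint bolt above 0.094 m), for 0.2 s.
At the end, for the whole second after the job is handed in: The bolt is through the slotted disc and home (not more than 6 mm short of its buffers) and at rest, the disc lined up with it (within 0.17 rad), and every loose thing on lid and table within 15 mm of where it stood (all of step 2 and velocity of joint bolt below 0.01 m/s and distance of each of yellow_pot, ink_pad, tape_roll, ramekin, blue_tin, green_tin, flat_brush, ink_bottle from where it was at the start of the episode below 0.015 m); the robot touches nothing.
It fails at once if something loose on the lid is shoved or lifted (more than 15 mm) (distance of any of yellow_pot, ink_pad, tape_roll from where it was at the start of the episode above 0.015 m).
It fails at once if something loose on the table is shoved or lifted (more than 15 mm) (distance of any of ramekin, blue_tin, green_tin, flat_brush, ink_bottle from where it was at the start of the episode above 0.015 m).
It fails at once if the disc is pinched or forced (more than 35 N from the fingers) (contact force between the fingers and disc above 35 N).
It fails at once if the bolt is pinched or forced (more than 35 N from the fingers) (contact force between the fingers and bolt above 35 N).
It also fails if it takes over 45 s, if anything falls off the work surface, if the arm or the gripper's body presses on something with over 40 N, if the wrist force passes 120 N, or if a joint passes its speed limit or range.

ROBOT

A 6-joint arm with a two-finger parallel gripper is mounted at the origin on the work surface. World frame = base frame: x ahead of the robot, y to its left, z up, the work surface at z = 0. Lengths are in m, angles in rad, forces in N, time in s.
With the tool pointing down it reaches from about 0.375 to 0.975 m from the base axis. Payload 3.8 kg.
Tool frame: the origin (TCP) lies at the very end of the fingers, on their centre line; the grasp point (between the pads) lies 19 mm behind it (bot.pinch_z is the distance from the TCP to the grasp point, in m); x points along the fingers, y is the direction in which the jaws open and shut, and the axes are right-handed (so a half turn about x gives the same grasp; the last joint's range is limited). The gripper opens to 85 mm and grips with 20 to 120 N. Pads are 22 mm wide; open, the fingers measure 114 mm over their backs; the gripper's body (76 mm by 85 mm) begins 54 mm behind the grasp point. The pads swing forward as they close: fully open they stand 13 mm farther back than shut.
Start: joints at [1.089, 0.264, 1.604, -0, 1.274, -0.037], TCP at [0.29, 0.609, 0.231] pointing down, gripper open.
Joint ranges: [-2.63, 2.63], [-0.94, 2.18], [0.31, 2.57], [-1.31, 4.45], [0, 2.66], [-2.55, 2.55]. Speed limits (rad/s): [2.57, 2.57, 3.14, 3.14, 3.14, 3.14].

INTERFACE

Orientations are given as a rotation vector (axis times angle).
In Python, from workcell import monitor, imaging, finish_job, bot gives the robot as it stands.
- The arm moves only by the tool jog_arm, never from a script. Its argument "rows" is a list of rows, each a list of 7 numbers: the shift along the tool's x, y, z in m, then the turn, a rotation vector about the tool's x, y, z in rad, then the opening in per cent of the stroke, from 0 (shut) to 100 (fully open). A call has 1 to 20 rows; each row is the pose to reach, as a shift and turn from the pose measured when the call began, along the tool's axes at that moment; what a row does not reach only later rows make up. A row lasts 1/10 s, in which the tool goes at most 50 mm and 8.59 degrees, less where a joint would pass 70% of its speed; a pose out of reach is approached as far as the arm can. A call with a gripper value outside its range is refused whole. The fingers move at their own pace and stop on an object; "force" is the grip in N (left out, the last holds). Time passes only in rows, so rows that repeat a pose let the fingers close. It gives the time, the measured TCP pose, the force and the opening at its end, in the units of the state.
- monitor.read_state(): the state, without advancing time (a new reading comes with each control period).
- imaging.read_camera(name): name is "side" or "top" or "wrist"; returns the picture (420x560x3 uint8, blue, green, red); there is no depth.
- imaging.camera_params(name): a dict with "fx", "fy", "cx", "cy" (pixels), "T" (4x4, takes a point from camera to world coordinates); the wrist camera has in their place "T_tool_cam" (4x4, takes a point from camera to tool coordinates, whose origin is the TCP and whose axes are the tool frame's). Camera axes: x right, y down, z forward; pixel columns grow to the right and rows downward; lengths in m; the calibration is good to about 2 mm. A picture is of the moment at which its call begins: read the wrist's pose just before it. camera_params takes no time and is no camera call.
- finish_job(): hands the job in, once; it reports no verdict.
The state is a dict: "time": time; "q": joint angles; "joint_vel": joint speeds; "joint_torque": joint torques, N m; "tool_pos": TCP position; "tcp_rot": TCP orientation; "wrist_force": force on the tool from outside, world axes, zero at the start; "torque": the same for the moment, N m; "width": opening from 0.0 (shut) to 1.0 (fully open).
Only numpy, scipy, OpenCV 4.12 (cv2) and the standard library are available. Lean on these libraries where they do the work, as an engineer would, in place of code of your own. Each camera call takes 0.05 s, during which the arm holds its last target. There are 200 camera calls.

## Working session

There is one attempt and no reset: what is moved stays moved. The work goes in short steps, Python scripts to look and compute and a tool call to move; the robot and the scene stay as the last step left them, time stands still between calls to the robot, and variables do not carry over. Pictures are saved under pics/ and viewed, about 8 in all and at most 12, crops included, and the job is handed in when it is done.

Besides the shell and the picture viewer there is one more tool, called after ">>>" in YAML: its name, and indented under it one key for each argument. jog_arm: Moves the arm, as the interface text tells. Its arguments: {"type":"object","properties":{"rows":{"type":"array","items":{"type":"array","items":{"type":"number"}}},"force":{"type":"number"}},"required":["rows"]}

```bash
mkdir -p pics; ls; python3 - <<'E'
from workcell import monitor, imaging
import cv2
print(monitor.read_state())
for n in("top","side"):
    cv2.imwrite(f"pics/{n}0.png",imaging.read_camera(n)); print(imaging.camera_params(n))
print(imaging.camera_params("wrist"))
E
```

```text
pics
{'time': 0.0, 'q': array([ 1.08910140e+00,  2.64749620e-01,  1.60540707e+00,  3.04421024e-07,
        1.27370898e+00, -3.69470159e-02]), 'joint_vel': array([ 0.00089266,  0.00158575,  0.00069849, -0.00014323,  0.00056377,
       -0.00119505]), 'joint_torque': array([-2.05198769e-03, -5.15106797e+01, -3.67314613e+01, -3.86487536e-04,
        1.28998450e-02, -1.81850532e-05]), 'tool_pos': array([0.29008753, 0.60865502, 0.22994656]), 'tcp_rot': array([ 0.34707301,  1.5430952 , -0.35054765]), 'wrist_force': array([-0.86238277,  0.57952667,  0.59225688]), 'torque': array([-0.01097616,  0.03532839,  0.06279202]), 'width': 0.9972856640135418}
{'fx': 381.5775577665412, 'fy': 381.5775577665412, 'cx': 275.72152008303857, 'cy': 205.24389927950864, 'T': array([[ 0.02302402, -0.9856677 ,  0.16711997,  0.3306341 ],
       [-0.99946844, -0.01883467,  0.02660997, -0.03541798],
       [-0.02308094, -0.16764381, -0.98557741,  1.08956565],
       [ 0.        ,  0.        ,  0.        ,  1.        ]])}
{'fx': 456.6738321670485, 'fy': 456.6738321670485, 'cx': 281.96214276239385, 'cy': 214.64433488411362, 'T': array([[ 0.93984324, -0.22800843,  0.25437539,  0.24662788],
       [-0.34158975, -0.63454983,  0.69329861, -0.80529817],
       [ 0.00333593, -0.73848403, -0.67426271,  0.85418351],
       [ 0.        ,  0.        ,  0.        ,  1.        ]])}
{'fx': 293.9229829582012, 'fy': 293.9229829582012, 'cx': 274.2350329090527, 'cy': 210.70545343607017, 'T_tool_cam': array([[-2.77093075e-04, -2.93821465e-01,  9.55860277e-01,
        -1.42385988e-01],
       [ 9.99999733e-01,  5.64987531e-04,  4.63559870e-04,
         4.48571537e-04],
       [-6.76252978e-04,  9.55860150e-01,  2.93821230e-01,
        -7.49191146e-02],
       [ 0.00000000e+00,  0.00000000e+00,  0.00000000e+00,
         1.00000000e+00]])}
```

View pics/top0.png

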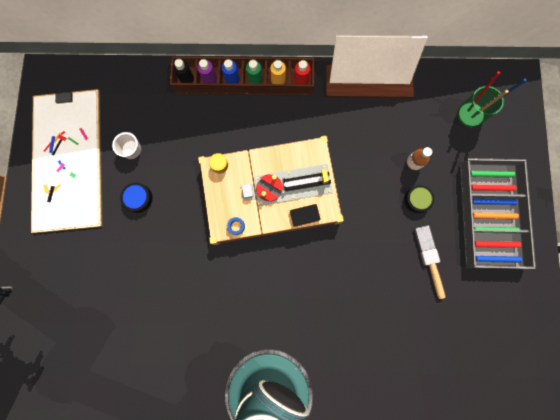

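The top view shows the case at about (270,190) px. The tab is at (325,177), the red disc at (268,188) and the keeper at (247,191). The bolt slides towards world +y. Next I'll measure these points.

```bash
cat > h.py <<'E'
import numpy as np, cv2
from workcell import monitor, imaging
from scipy.spatial.transform import Rotation as R
def tool_T():
    s=monitor.read_state(); T=np.eye(4); T[:3,:3]=R.from_rotvec(s["tcp_rot"]).as_matrix(); T[:3,3]=s["tool_pos"]; return T
def grab(n):
    T=tool_T(); im=imaging.read_camera(n); p=imaging.camera_params(n)
    return im,p,(p["T"] if "T" in p else T@p["T_tool_cam"])
def ray(px,p,T,z):
    d=T[:3,:3]@np.array([(px[0]-p["cx"])/p["fx"],(px[1]-p["cy"])/p["fy"],1]); o=T[:3,3]
    return o+d*(z-o[2])/d[2]
def proj(w,p,T):
    c=T[:3,:3].T@(np.asarray(w)-T[:3,3]); return np.array([p["fx"]*c[0]/c[2]+p["cx"],p["fy"]*c[1]/c[2]+p["cy"]])
def blobs(im,lo,hi,amin=8):
    m=cv2.inRange(cv2.cvtColor(im,cv2.COLOR_BGR2HSV),lo,hi)
    n,l,s,c=cv2.connectedComponentsWithStats(m)
    return [(int(s[i,4]),s[i,:4].tolist(),c[i].round(1)) for i in range(1,n) if s[i,4]>=amin]
E
python3 - <<'E'
from h import *
im,p,T=grab("top")
cr=im[125:250,185:350]; cv2.imwrite("pics/c.png",cv2.resize(cr,None,fx=4.5,fy=4.5,interpolation=cv2.INTER_CUBIC))
def show(n,lo,hi,z):
    for a,b,c in blobs(im,lo,hi):
        if 190<c[0]<350 and 130<c[1]<250: print(n,a,b,c,ray(c,p,T,z).round(4))
show("yel",(20,120,120),(34,255,255),.1)
show("red",(0,150,80),(10,255,255),.079); show("red2",(170,150,80),(180,255,255),.079)
show("wood",(8,50,90),(22,200,255),.06)
show("blue",(100,120,50),(125,255,255),.078)
E
```

```text
yel 14 [320, 136, 8, 6] [324.7 137.7] [ 0.6862 -0.1369  0.1   ]
yel 268 [209, 153, 19, 19] [217.6 161.9] [0.6138 0.1506 0.1   ]
yel 10 [198, 156, 5, 7] [199.5 158.5] [0.6225 0.2001 0.1   ]
yel 67 [322, 170, 7, 13] [324.7 175.9] [ 0.58   -0.1371  0.1   ]
yel 8 [262, 192, 4, 4] [263.4 193.5] [0.5293 0.0246 0.1   ]
yel 15 [337, 215, 7, 7] [341.1 219. ] [ 0.4653 -0.1799  0.1   ]
yel 16 [209, 237, 8, 7] [211.4 240.8] [0.4015 0.1564 0.1   ]
red 166 [261, 175, 22, 16] [272.6 181.6] [0.567  0.0018 0.079 ]
red 163 [256, 185, 22, 16] [265.6 193.6] [0.5334 0.02   0.079 ]
wood 2077 [198, 135, 146, 110] [259.5 193.7] [0.5366 0.0378 0.06  ]
wood 8 [328, 172, 2, 4] [328.5 173.5] [ 0.5971 -0.1517  0.06  ]
wood 12 [272, 176, 5, 5] [274.2 178.6] [ 0.58   -0.0017  0.06  ]
wood 27 [321, 176, 11, 8] [326.  180.4] [ 0.5774 -0.1448  0.06  ]
wood 17 [261, 191, 6, 6] [263.5 193.4] [0.5377 0.0268 0.06  ]
wood 60 [231, 221, 10, 10] [235.5 225.2] [0.4481 0.1005 0.06  ]
blue 111 [228, 218, 16, 16] [235.3 225.5] [0.4452 0.0987 0.078 ]
```

View pics/c.png

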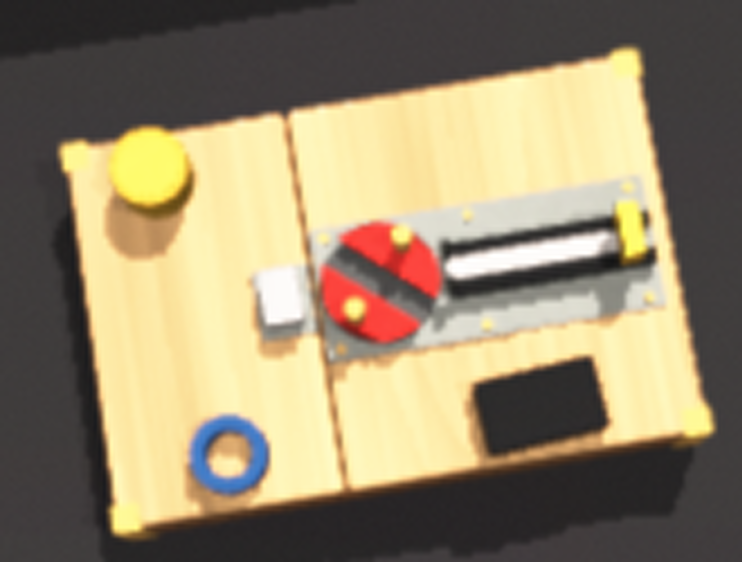

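```bash
python3 - <<'E'
from h import *
im,p,T=grab("top")
cs=[ray(c,p,T,.06)[:2] for c in [(324.7,137.7),(199.5,158.5),(341.1,219),(211.4,240.8)]]
print("centre by corners",np.mean(cs,0)); v=(cs[1]-cs[0])+(cs[3]-cs[2]); print("yaw",np.degrees(np.arctan2(v[1],v[0]))-90)
ms=cv2.inRange(cv2.cvtColor(im,cv2.COLOR_BGR2HSV),(0,150,80),(10,255,255)); ms[:170]=0; ms[212:]=0; ms[:,:250]=0; ms[:,290:]=0
(c,r)=cv2.minEnclosingCircle(cv2.findNonZero(ms)); D=ray(c,p,T,.079); print("disc",c,r,D)
K=ray((185+283/4.5,125+297/4.5),p,T,.083); tab=ray((185+629/4.5,125+229/4.5),p,T,.106)
A=ray((263.6,193.4),p,T,.104);B=ray((274.1,177.7),p,T,.104)
print("K",K,"tab",tab,"A",A,"B",B)
for a,b in((tab,D),(tab,K)):
    w=b-a; print(np.degrees(np.arctan2(w[1],w[0]))-90,np.linalg.norm(w[:2]))
w=A-B; print("postang",np.degrees(np.arctan2(w[1],w[0])), (A+B)/2)
print(tool_T().round(3))
E
```

```text
centre by corners [0.55250229 0.01176453]
yaw 10.731423617977796
disc (269.028564453125, 187.1857147216797) 13.154390335083008 [0.55127335 0.01114998 0.079     ]
K [0.53885308 0.06776277 0.083     ] tab [ 0.57853781 -0.13666748  0.106     ] A [0.52880849 0.02388308 0.104     ] B [ 0.57178807 -0.00279781  0.104     ]
10.450567413106029 0.1503108494061791
10.985823983464925 0.20824650389056076
postang 148.1687987892837 [0.55029828 0.01054264 0.104     ]
[[-0.001  0.43   0.903  0.29 ]
 [-0.001  0.903 -0.43   0.609]
 [-1.    -0.001 -0.     0.23 ]
 [ 0.     0.     0.     1.   ]]
```

>>> jog_arm:
  rows:
    - [0,-0.456,0.548,0.939,0,0,0]
    - [0,-0.456,0.548,0.939,0,0,0]
    - [0,-0.456,0.548,0.939,0,0,0]
    - [0,-0.456,0.548,0.939,0,0,0]
    - [0,-0.456,0.548,0.939,0,0,0]
    - [0,-0.456,0.548,0.939,0,0,0]
    - [0,-0.456,0.548,0.939,0,0,0]
    - [0,-0.456,0.548,0.939,0,0,0]
    - [0,-0.456,0.548,0.939,0,0,0]
    - [0,-0.456,0.548,0.939,0,0,0]
    - [0,-0.456,0.548,0.939,0,0,0]
    - [0,-0.456,0.548,0.939,0,0,0]
    - [0,-0.456,0.548,0.939,0,0,0]
    - [0,-0.456,0.548,0.939,0,0,0]
    - [0,-0.456,0.548,0.939,0,0,0]
    - [0,-0.456,0.548,0.939,0,0,0]
    - [0,-0.456,0.548,0.939,0,0,0]
    - [0,-0.456,0.548,0.939,0,0,0]

```text
time: 2.0
tool_pos: [0.588, -0.0369, 0.2309]
tcp_rot: [1.068, 1.293, -1.07]
wrist_force: [0.5, 0.8, 1.2]
width: 0.0
```

```bash
python3 - <<'E'
from h import *
im,p,T=grab("wrist"); cv2.imwrite("pics/w1.png",im)
print(tool_T().round(4), monitor.read_state()["wrist_force"])
for n,lo,hi,z in(("yel",(20,100,100),(34,255,255),.104),("red",(0,150,60),(10,255,255),.079)):
    for a,b,c in blobs(im,lo,hi,40): print(n,a,b,c,ray(c,p,T,z).round(4))
C=np.array([.551,.011]);cy,sy=np.cos(.187),np.sin(.187)
for n,(x,y,z) in dict(disc=(0,0,.079),tab=(0,-.151,.106),keep=(0,.06,.083),b=(.0192,-.0176,.104)).items():
    print(n,proj((C[0]+cy*x-sy*y,C[1]+sy*x+cy*y,z),p,T).round(1))
E
```

```text
[[-1.000e-03  9.822e-01  1.879e-01  5.881e-01]
 [-8.000e-04  1.879e-01 -9.822e-01 -3.670e-02]
 [-1.000e+00 -1.100e-03  6.000e-04  2.310e-01]
 [ 0.000e+00  0.000e+00  0.000e+00  1.000e+00]] [-0.10030936  0.16852386 -0.25544523]
yel 17247 [122, 0, 255, 99] [262.7  47.5] [0.554  0.0914 0.104 ]
yel 302 [136, 10, 17, 26] [144.1  22.6] [0.4575 0.0911 0.104 ]
yel 12325 [288, 103, 78, 193] [324.3 191.9] [ 0.6323 -0.0171  0.104 ]
yel 8235 [134, 104, 111, 195] [182.8 198.9] [ 0.5024 -0.049   0.104 ]
yel 131 [216, 120, 13, 12] [221.9 125.5] [0.5296 0.0242 0.104 ]
yel 118 [261, 158, 12, 13] [266.2 164.3] [ 0.574  -0.0019  0.104 ]
yel 1495 [516, 189, 44, 51] [541.2 212.9] [0.8416 0.002  0.104 ]
red 65 [539, 16, 20, 47] [548.9  37.4] [0.7997 0.1519 0.079 ]
red 1291 [210, 105, 52, 58] [232.1 129. ] [0.5356 0.0217 0.079 ]
red 3528 [480, 116, 80, 184] [524.6 243.5] [ 0.8644 -0.0371  0.079 ]
red 1181 [234, 124, 49, 56] [262.1 155.7] [0.5685 0.002  0.079 ]
red 1436 [426, 295, 82, 51] [458.2 315.7] [ 0.8277 -0.1377  0.079 ]
disc [246.1 143.2]
tab [247.5 293.5]
keep [244.   75.7]
b [265.1 165. ]
```

View pics/w1.png

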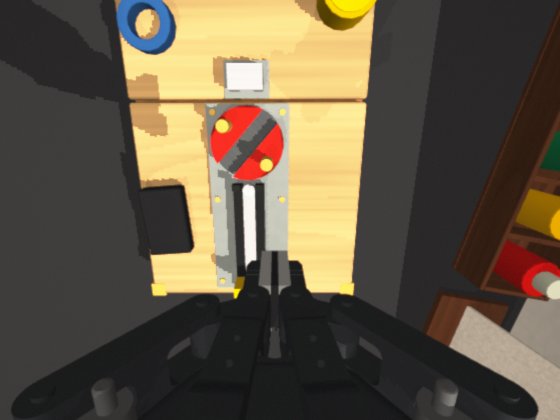

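The wrist picture agrees with the calibration. The posts are at (222,125) and (266,164) px, the disc is at about (246,143), and q ≈ 2.42, so it needs about +0.72 rad. I'll lower the closed fingers behind post_b and then push towards case +y (tool -z).

>>> jog_arm:
  rows:
    - [0.05,-0.004,0,0,0,0,0]
    - [0.1,-0.004,0,0,0,0,0]
    - [0.13,-0.004,0,0,0,0,0]
    - [0.143,-0.004,0,0,0,0,0]
    - [0.143,-0.004,0,0,0,0,0]
    - [0.143,-0.004,-0.008,0,0,0,0]
    - [0.143,-0.004,-0.014,0,0,0,0]
    - [0.143,-0.004,-0.017,0,0,0,0]
    - [0.143,-0.004,-0.02,0,0,0,0]
    - [0.143,-0.004,-0.023,0,0,0,0]
    - [0.143,-0.004,-0.025,0,0,0,0]
    - [0.143,-0.004,-0.027,0,0,0,0]
    - [0.143,-0.004,-0.029,0,0,0,0]
    - [0.143,-0.004,-0.031,0,0,0,0]
    - [0.143,-0.004,-0.031,0,0,0,0]

```text
time: 3.55
tool_pos: [0.5798, -0.0076, 0.0889]
tcp_rot: [1.068, 1.29, -1.068]
wrist_force: [2.0, -1.6, 0.3]
width: 0.004
```

```bash
cat > d.py <<'E'
from h import *
import sys
im,p,T=grab("wrist"); cv2.imwrite(sys.argv[1],im)
C=np.array([.5515,.0112]);cy,sy=np.cos(.187),np.sin(.187)
def case(w): d=np.asarray(w)[:2]-C; return np.array([cy*d[0]+sy*d[1],-sy*d[0]+cy*d[1]])
print("tcp case",case(tool_T()[:3,3]).round(4),monitor.read_state()["wrist_force"].round(1))
for n,lo,hi,z in(("yel",(20,100,80),(34,255,255),.104),("red",(0,150,60),(10,255,255),.079)):
    for a,b,c in blobs(im,lo,hi,40):
        w=case(ray(c,p,T,z))
        if abs(w[0])<.05 and -.18<w[1]<.08: print(n,a,b,c,w.round(4))
E
python3 d.py pics/w2.png
```

```text
tcp case [ 0.0239 -0.0236] [ 1.8 -2.6  1.3]
yel 37495 [74, 0, 386, 137] [282.7  58.8] [0.0277 0.0746]
yel 91 [287, 156, 11, 10] [292.1 160.6] [0.0322 0.035 ]
yel 61 [179, 295, 9, 9] [182.9 298.6] [-0.0209 -0.0335]
yel 68 [168, 345, 12, 13] [173.7 351. ] [-0.0286 -0.0656]
red 3901 [164, 151, 63, 120] [196.9 205.6] [-0.017   0.0075]
red 3033 [235, 160, 60, 118] [265.1 215.2] [0.0197 0.0022]
```

View pics/w2.png

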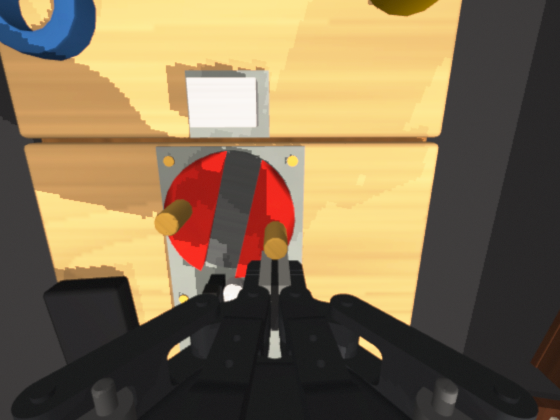

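The disc has turned. Post tops are at (166,225) and (275,244) px, leaving about 14° to go, which is roughly 6.5 mm of push.

>>> jog_arm:
  rows:
    - [0,0,-0.002,0,0,0,0]
    - [0,0,-0.004,0,0,0,0]
    - [0,0,-0.0055,0,0,0,0]
    - [0,0,-0.0065,0,0,0,0]
    - [0,0,-0.0065,0,0,0,0]

```text
time: 4.1
tool_pos: [0.5777, -0.0008, 0.0887]
tcp_rot: [1.068, 1.292, -1.069]
wrist_force: [1.0, -1.0, 0.7]
width: -0.001
```

```bash
python3 d.py pics/w3.png
```

```text
tcp case [ 0.0234 -0.0166] [ 1.9 -1.2 -0.3]
yel 88 [289, 169, 10, 10] [293.5 173.5] [0.0321 0.0366]
yel 76 [168, 344, 12, 14] [174.3 350.3] [-0.0289 -0.0578]
red 2723 [245, 166, 51, 95] [265.5 209.7] [0.0191 0.0125]
red 3936 [166, 168, 56, 121] [198.3 227.7] [-0.018  0.002]
```

View pics/w3.png

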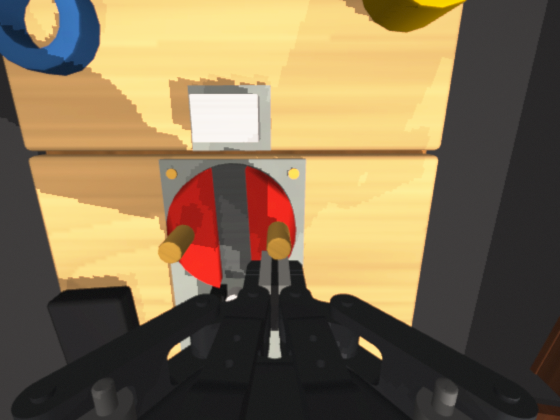

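```bash
cat > e.py <<'E'
from d import *
P=lambda x,y,z: case(ray((x,y),p,T,z))
a,b=P(170,252,.104),P(279,247,.104); print("posts",a,b, np.degrees(np.arctan2(*(b-a)[::-1])))
m=cv2.inRange(cv2.cvtColor(im,cv2.COLOR_BGR2HSV),(0,150,60),(10,255,255))
for name,f in(("L",lambda r:np.flatnonzero(r[150:232]).max()+150),("Rt",lambda r:np.flatnonzero(r[232:300]).min()+232)):
    q=np.array([P(f(m[y]),y,.079) for y in range(185,225)]); k=np.polyfit(q[:,1],q[:,0],1); print(name,"angle",-np.degrees(np.arctan(k[0])),"x at y=0",k[1])
E
python3 e.py pics/w3b.png
```

```text
tcp case [ 0.0233 -0.0167] [ 0.8 -0.3  1.2]
yel 41047 [88, 0, 379, 149] [289.2  63.5] [0.0293 0.08  ]
yel 85 [289, 169, 10, 10] [293.6 173.6] [0.032  0.0366]
yel 77 [168, 344, 13, 14] [174.4 350.2] [-0.029  -0.0577]
red 2719 [245, 166, 51, 95] [265.8 209.7] [0.0191 0.0125]
red 3936 [167, 168, 55, 121] [198.5 227.7] [-0.018   0.0021]
posts [-0.02553617 -0.00085088] [0.02590203 0.00185521] 3.0114646363913558
L angle 1.8858037824342357 x at y=0 -0.007907097994002528
Rt angle 2.463482735545531 x at y=0 0.010083792108216536
```

The slot is aligned to within about 2–3° (0.04–0.05 rad). Now I'll back off, rise, and go behind the tab.

>>> jog_arm:
  rows:
    - [0,0,0.012,0,0,0,0]
    - [-0.02,0,0.012,0,0,0,0]
    - [-0.06,-0.002,0.012,0,0,0,0]
    - [-0.06,-0.023,0.05,0,0,0,0]
    - [-0.06,-0.023,0.1,0,0,0,0]
    - [-0.06,-0.023,0.14,0,0,0,0]
    - [-0.06,-0.023,0.17,0,0,0,0]
    - [-0.06,-0.023,0.17,0,0,0,0]
    - [-0.06,-0.023,0.17,0,0,0,0]

```text
time: 5.1
tool_pos: [0.5859, -0.1727, 0.1479]
tcp_rot: [1.07, 1.294, -1.071]
wrist_force: [-0.0, -0.3, -0.7]
width: -0.001
```

```bash
python3 d.py pics/w4.png
```

```text
tcp case [-0.0002 -0.1862] [0.4 0.8 0.1]
yel 26885 [101, 0, 349, 213] [318.1 111.1] [ 0.0262 -0.1064]
yel 72 [322, 37, 9, 10] [325.9  41.7] [ 0.029  -0.0693]
yel 69 [220, 38, 9, 10] [223.7  42.3] [-0.0287 -0.0697]
yel 1216 [250, 170, 51, 26] [275.1 182.4] [ 0.0005 -0.1499]
yel 47 [316, 181, 8, 8] [319.8 184.9] [ 0.0293 -0.1515]
yel 48 [227, 182, 8, 8] [230.6 185.3] [-0.0283 -0.1519]
```

View pics/w4.png

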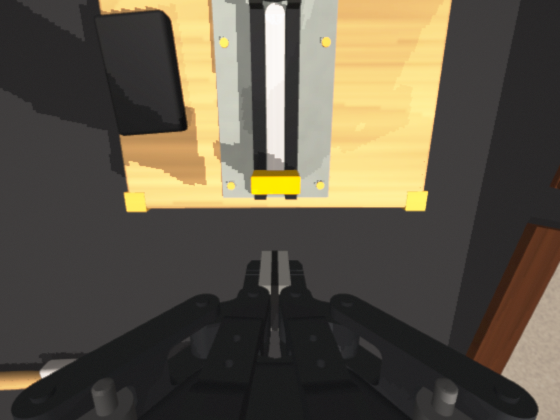

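The tab is centred ahead of the fingers, at (275,182) px and x ≈ 0. I'll descend and push gently.

>>> jog_arm:
  rows:
    - [0.03,0,0,0,0,0,0]
    - [0.05,0,0,0,0,0,0]
    - [0.058,0,0,0,0,0,0]
    - [0.058,0,0,0,0,0,0]
    - [0.058,0,-0.008,0,0,0,0]
    - [0.058,0,-0.014,0,0,0,0]
    - [0.058,0,-0.017,0,0,0,0]
    - [0.058,0,-0.02,0,0,0,0]
    - [0.058,0,-0.024,0,0,0,0]
    - [0.058,0,-0.028,0,0,0,0]
    - [0.058,0,-0.032,0,0,0,0]
    - [0.058,0,-0.036,0,0,0,0]
    - [0.058,0,-0.04,0,0,0,0]
    - [0.058,0,-0.044,0,0,0,0]
    - [0.058,0,-0.048,0,0,0,0]
    - [0.058,0,-0.052,0,0,0,0]
    - [0.058,0,-0.056,0,0,0,0]

```text
time: 6.85
tool_pos: [0.5753, -0.1165, 0.0899]
tcp_rot: [1.069, 1.294, -1.07]
wrist_force: [1.5, -2.4, 0.5]
width: 0.0
```

>>> jog_arm:
  rows:
    - [0,0,-0.004,0,0,0,0]
    - [0,0,-0.008,0,0,0,0]
    - [0,0,-0.012,0,0,0,0]
    - [0,0,-0.016,0,0,0,0]
    - [0,0,-0.02,0,0,0,0]
    - [0,0,-0.024,0,0,0,0]
    - [0,0,-0.028,0,0,0,0]
    - [0,0,-0.032,0,0,0,0]
    - [0,0,-0.036,0,0,0,0]
    - [0,0,-0.04,0,0,0,0]
    - [0,0,-0.044,0,0,0,0]
    - [0,0,-0.048,0,0,0,0]
    - [0,0,-0.052,0,0,0,0]
    - [0,0,-0.055,0,0,0,0]
    - [0,0,-0.057,0,0,0,0]
    - [0,0,-0.057,0,0,0,0]

```text
time: 8.45
tool_pos: [0.5643, -0.0599, 0.0897]
tcp_rot: [1.069, 1.295, -1.07]
wrist_force: [0.6, -0.7, 0.2]
width: -0.002
```

```bash
python3 d.py pics/w5.png
```

```text
tcp case [-0.0008 -0.0722] [ 0.1  0.  -0.6]
yel 66 [202, 61, 9, 11] [205.7  65.9] [-0.0276  0.0237]
yel 117 [337, 61, 11, 13] [342.   66.8] [0.0264 0.0234]
yel 569 [201, 118, 27, 28] [213.8 131.4] [-0.0259 -0.0014]
yel 2722 [161, 214, 51, 90] [187.8 258.2] [-0.0418 -0.0603]
yel 2632 [241, 220, 69, 42] [275.1 240.9] [ 0.0001 -0.0512]
yel 76 [328, 225, 10, 9] [332.4 229. ] [ 0.0267 -0.0451]
red 4865 [292, 50, 54, 144] [312.6 120.9] [0.0187 0.0029]
red 4854 [204, 53, 56, 142] [236.8 123.9] [-0.0192  0.0014]
```

View pics/w5.png

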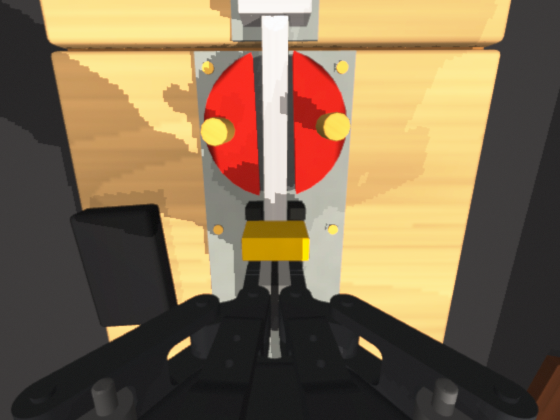

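The bolt is through the slot and into the keeper, with the tab at (275,241) px. It is about 4 mm short by finger position, so I'll push until the buffers answer.

>>> jog_arm:
  rows:
    - [0,0,-0.002,0,0,0,0]
    - [0,0,-0.004,0,0,0,0]
    - [0,0,-0.006,0,0,0,0]
    - [0,0,-0.006,0,0,0,0]
    - [0,0,-0.006,0,0,0,0]

```text
time: 9.0
tool_pos: [0.5631, -0.0544, 0.0895]
tcp_rot: [1.069, 1.295, -1.071]
wrist_force: [0.4, -4.6, -0.4]
width: 0.002
```

>>> jog_arm:
  rows:
    - [0,0,-0.001,0,0,0,0]
    - [0,0,-0.002,0,0,0,0]
    - [0,0,-0.003,0,0,0,0]
    - [0,0,-0.003,0,0,0,0]
    - [0,0,-0.003,0,0,0,0]
    - [0,0,-0.003,0,0,0,0]

```text
time: 9.6
tool_pos: [0.5628, -0.0528, 0.0895]
tcp_rot: [1.067, 1.293, -1.071]
wrist_force: [1.8, -7.2, -0.5]
width: -0.003
```

The force rises with travel (4.6 to 7.2 N), so the tab is on the buffers and the bolt is home. I'll back off, rise and check.

>>> jog_arm:
  rows:
    - [0,0,0.003,0,0,0,0]
    - [0,0,0.015,0,0,0,0]
    - [0,0,0.025,0,0,0,0]
    - [-0.04,0,0.03,0,0,0,0]
    - [-0.09,0,0.03,0,0,0,0]
    - [-0.12,0,0.03,0,0,0,0]
    - [-0.12,0,0.03,0,0,0,0]
    - [-0.12,0,0.03,0,0,0,0]

```text
time: 10.4
tool_pos: [0.5691, -0.0824, 0.2104]
tcp_rot: [1.068, 1.292, -1.071]
wrist_force: [-0.0, -0.0, 0.3]
width: 0.0
```

```bash
python3 d.py pics/w6.png; python3 - <<'E'
from h import *
a=cv2.imread("pics/top0.png"); b=grab("top")[0]; cv2.imwrite("pics/top1.png",b)
E
```

```text
tcp case [-0.0011 -0.0948] [-1.2 -0.5 -0.4]
yel 40 [310, 58, 7, 8] [313.2  61.7] [0.0298 0.0229]
yel 156 [301, 86, 13, 15] [306.9  93. ] [0.0258 0.0006]
yel 172 [235, 89, 14, 15] [241.5  96. ] [-0.0258 -0.0017]
yel 672 [255, 149, 39, 18] [274.2 157.6] [ 0.0001 -0.0499]
red 1657 [284, 52, 31, 85] [295.9  94.3] [0.0188 0.0016]
red 1647 [234, 54, 32, 84] [251.9  96.3] [-0.0194 -0.0001]
```

View pics/w6.png

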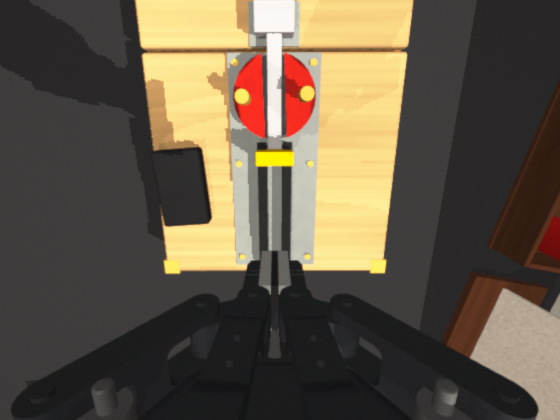

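View pics/top1.png

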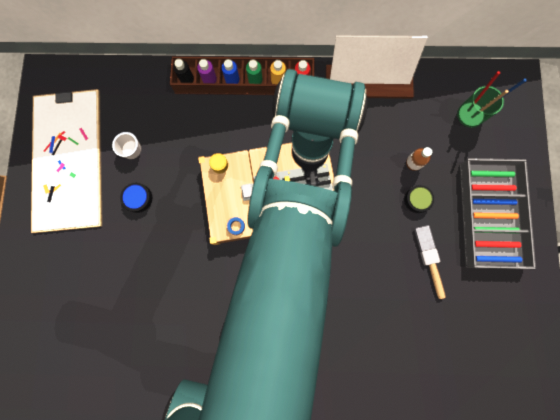

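The tab is at case y ≈ -50 mm, so it is home. The posts are within about 2.5° of lined up. The pot, tape, tins, cup, brush and bottle are where they were, and the ink pad was not touched.

```bash
python3 -c "from workcell import finish_job; print(finish_job())"
```

```text
the job is handed in; nothing more can be done
None
```

The case is locked and the job is handed in at about 10.5 s on the robot's clock; `finish_job` gives no verdict.

- **Disc:** I pushed post_b with closed fingertips and turned the disc from about 2.42 rad to pi. Before I touched the bolt, the slot measured 2–3° (about 0.05 rad) off, inside the 0.17 rad allowed.
- **Bolt:** I pushed the yellow tab gently until the wrist force rose from 4.6 to 7.2 N against the buffers. The highest force I read was about 7.5 N, well under the 35 N limit.
- **Last checks:** With the arm backed off and raised to 0.21 m, the tab sat at case y ≈ -50 mm (home is -51 mm). The bolt was in the keeper and the disc about 2.5° off. The wrist force was near zero.
- **Loose things:** By eye, the things visible in the last top view stood where they did at the start. The arm hid the ink pad there. In the last wrist picture it appeared in place, but I did not measure its position.

No check failed or disagreed.

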